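# Work a stuck disc holder out of a die grinder's collet

### The job

The sanding disc holder is stuck in the collet of the air grinder that stands nose up in its bench rest, although the collet nut has been slackened. Twist it back and forth while pulling gently in line with the grinder until it comes free, not levering it sideways and with the grinder staying seated in its rest, then hang it upright in one of the two free slots of the tool rack, fully home on its hub. Leave the rack's other two tools hanging where they are.

Things in the scene. Friction and masses are not known exactly. Their poses are not given: they have to be found in the camera images.
- holder: Sanding disc holder, one rigid piece, 70 g. Origin on its axis at the flat underside of the hub, z up along the axis. Below it a round steel shank, 8 mm across, 32 mm long, rounded tip; above it a steel hub 21 mm across (28 at its top), 16 mm high; then the round black rubber pad, 16 to 31 mm above the origin. At the start it stands upright in the collet of the grinder. Its yaw means nothing.
- pad (a point): Centre of the holder's rubber pad, 50 mm in diameter and 15 mm thick, 23.5 mm above the holder's origin; brown abrasive face on top. Grip it across the rim.
- shank_tip (a point): Tip of the holder's shank, 32 mm below the holder's origin. 11 to 15 mm of the shank is between the jaws at first, so the holder must rise that far to be free.
- collet (a point): Centre of the collet nut's top, on the grinder's axis, 158 mm above its origin. Sprung jaws 3 to 17 mm below hold the shank by dry friction of 13 to 23 N, more than the grinder's weight: a straight pull lifts the grinder. Friction opposes the sliding, so while the shank is turned (4 mm of surface per rad) less pull draws it out: a quarter at 1 mm up per 4 mm round.
- grinder: Straight air die grinder, aluminium, nose up, body 40 mm in diameter, 0.6 to 0.92 kg. Origin in the middle of its rear face, z up towards the collet. Hexagonal collet nut 25 mm across, top 158 mm above the origin. It stands loose in the rest, 1.5 mm of play to each side; its throttle lever, in the slot of the rest, stops it turning by more than about 0.1 rad.
- rest: Bench rest bolted to the table: plate 110 x 100 mm with an upright square tube, 49 mm wide and 92 mm high, slotted on its front (-x) for the throttle lever. Origin under the plate's middle, at table height, z up. The grinder's rear face stands on ledges 30 mm above the origin.
- rack: Tool rack bolted to the table: horizontal steel flat bar 312 mm long (y), 40 mm deep (x), 6 mm thick, top 105 mm above the table, on two end posts. Origin at table height under the bar's middle; -x is the front. Four slots 13 mm wide, 75 mm apart, open to the front, mouths flared to 25 mm. A tool hangs with its shank down through a slot, hub or collar on the bar's top.
- slot0 (a point): Seat of the end slot at the rack's -y end: on the slot's centre line, 17 mm behind the bar's front edge and 7 mm before the slot's closed end, at the height of the bar's top; taken by a flap wheel or a mounted stone. Axes as the rack's.
- slot1 (a point): Seat of the second slot, a free one; same measures.
- slot2 (a point): Seat of the third slot, a free one; same measures.
- slot3 (a point): Seat of the end slot at the rack's +y end, same measures; taken.
- flap_wheel: Flap wheel hanging in an end slot: shank as the holder's, collar 20 mm, wheel 38 mm in diameter, its top 28 mm above the bar. Origin on its axis at the collar's underside.
- stone: Conical mounted grinding stone hanging in the other end slot: shank as the holder's, stone 26 mm in diameter, its top 36 mm above the bar. Origin on its axis at the collar's underside.
Mind the look-alikes: they are no part of the job. Leave any orange or purple look-alike of the holder alone.

How it is judged:
By the outcome, as a careful person would: the job done as asked, in the order asked, and still so for the second after the job is handed in, with the robot touching nothing.
It also fails if it takes over 70 s, if anything falls off the work surface, if the arm or the gripper's body presses on something with over 40 N, if the wrist force passes 120 N, or if a joint passes its speed limit or range.

### The arm

A 6-joint arm with a two-finger parallel gripper is mounted at the origin on the work surface. World frame = base frame: x ahead of the robot, y to its left, z up, the work surface at z = 0. Lengths are in mm, angles in rad, forces in N, time in s.
With the tool pointing down it reaches from about 350 to 775 mm from the base axis. Payload 7.3 kg.
Tool frame: the origin (TCP) lies midway between the tips of the shut fingers; the grasp point (between the pads) lies 19 mm behind it (bot.grip_depth is the distance from the TCP to the grasp point, in mm); z points along the fingers, x is the direction in which the jaws open and shut, and the axes are right-handed (so a half turn about z gives the same grasp; the last joint's range is limited). The gripper opens to 92 mm and grips with 3 to 60 N. Pads are 19 mm wide; open, the fingers measure 130 mm over their backs; the gripper's body (75 mm by 190 mm) begins 47 mm behind the grasp point.
Start: joints at [-1.489, 0.342, 1.524, -0, 1.275, -0.146], TCP at [118.585, -511.455, 187.141] pointing down, gripper open.
Joint ranges: [-2.53, 2.53], [-0.77, 2.02], [0.04, 2.7], [-1, 4.14], [0.28, 2.66], [-3.11, 3.11]. Speed limits (rad/s): [2.57, 2.57, 3.14, 3.14, 3.14, 3.14].

### API

Orientations are given as [roll, pitch, yaw] about the fixed x, y, z axes, in that order (R = Rz(yaw) Ry(pitch) Rx(roll)).
In Python, from plant import bot gives the robot as it stands. The module is installed in compiled form; this text tells all that it offers.
- The arm moves only by the shell command python3 -m inch 'ROWS'. ROWS is JSON, a list that holds one entry, the list of rows, each a list of 7 numbers: the shift along the tool's x, y, z each as a share of 0.2 m, from -1 to 1, then the turn, a rotation vector about the tool's x, y, z each as a share of 45 degrees, from -1 to 1, then the closure, from -1 (fully open) to 1 (shut), so that 0 is half open. A call has exactly 10 rows; each row is the pose to reach, as a shift and turn from the pose commanded when the call began, along the tool's axes at that moment; what a row does not reach only later rows make up. A row lasts 1/8 s, in which the tool goes at most 62.5 mm and 10.7 degrees, less where a joint would pass 70% of its speed; a pose out of reach is approached as far as the arm can. A call with a number of a shift or a turn outside -1 to 1 is refused whole. A call with a gripper value outside its range is refused whole. The fingers move at their own pace and stop on an object; the grip force is fixed at half the most. Time passes only in rows, so rows that repeat a pose let the fingers close, or fill a call up. It gives the time, the measured TCP pose, the force and the opening at its end, in the units of the state.
- bot.get_obs(): the state, without advancing time (a new reading comes with each control period).
- bot.capture(name): name is "scene" or "top" or "wrist"; returns the picture (480x640x3 uint8, red, green, blue); there is no depth.
- bot.camera_params(name): a dict with "fx", "fy", "cx", "cy" (pixels), "k1" (the pictures are not rectified: a ray, as slopes to the right and down, at radius r is drawn at 1 + k1 r^2 times it, then the intrinsics apply), "R" (3x3) and "t" (3): a world point X has camera coordinates R X + t; the wrist camera has in their place "T_tool_cam" (4x4, takes a point from camera to tool coordinates, whose origin is the TCP and whose axes are the tool frame's). Camera axes: x right, y down, z forward; pixel columns grow to the right and rows downward; lengths in mm; the calibration is good to about 2 mm. A picture is of the moment at which its call begins: read the wrist's pose just before it. camera_params takes no time and is no camera call.
- bot.close_job(): hands the job in, once; it reports no verdict.
The state is a dict: "time": time; "joint_positions": joint angles; "dq": joint speeds; "tau": joint torques, N m; "tool_pos": TCP position; "tcp_rot": TCP orientation; "contact_force": force on the tool from outside, world axes, zero at the start; "moment": the same for the moment, N m; "grip_width": finger opening in mm.
Only numpy, scipy, OpenCV 4.12 (cv2) and the standard library are available. Lean on these libraries where they do the work, as an engineer would, in place of code of your own. Each camera call takes 0.05 s, during which the arm holds its last target.

## Working session

There is one attempt and no reset: what is moved stays moved. The work goes in short steps, Python scripts to look and compute and a shell command to move; the robot and the scene stay as the last step left them, time stands still between calls to the robot, and variables do not carry over. Pictures are saved under pics/ and viewed, and the job is handed in when it is done.

```bash
mkdir -p pics
cat > h.py <<'E'
import numpy as np, cv2
from plant import bot
from scipy.spatial.transform import Rotation as Ro
def save(im,n): cv2.imwrite('pics/'+n+'.png',im[...,::-1])
def ray(p,u,v,obs=None):
    xd=np.array([(u-p['cx'])/p['fx'],(v-p['cy'])/p['fy']]); x=xd.copy()
    for _ in range(20): x=xd/(1+p['k1']*(x@x))
    d=np.array([x[0],x[1],1.])
    if 'R' in p:
        R=np.array(p['R']);t=np.array(p['t']); return -R.T@t, R.T@d
    T=np.array(p['T_tool_cam']); Rt=Ro.from_euler('xyz',obs['tcp_rot']).as_matrix()
    return Rt@T[:3,3]+np.array(obs['tool_pos']), Rt@T[:3,:3]@d
def onz(p,u,v,z,obs=None):
    o,d=ray(p,u,v,obs); return o+d*(z-o[2])/d[2]
def proj(p,X,obs=None):
    X=np.array(X,float)
    if 'R' in p: c=np.array(p['R'])@X+np.array(p['t'])
    else:
        T=np.array(p['T_tool_cam']); Rt=Ro.from_euler('xyz',obs['tcp_rot']).as_matrix()
        c=T[:3,:3].T@(Rt.T@(X-np.array(obs['tool_pos']))-T[:3,3])
    x=c[:2]/c[2]; x=x*(1+p['k1']*(x@x)); return p['fx']*x[0]+p['cx'],p['fy']*x[1]+p['cy']
E
python3 - <<'E'
from h import *
o=bot.get_obs();print(o)
for n in ['scene','top']:
    save(bot.capture(n),n+'0');p=bot.camera_params(n);print(n,p)
print(bot.camera_params('wrist'))
E
```

```text
{'time': 0.0, 'joint_positions': array([-1.48901330e+00,  3.42715173e-01,  1.52504389e+00,  7.94327259e-08,
        1.27540516e+00, -1.46020031e-01]), 'dq': array([-0.00017312, -0.00069355, -0.00038961, -0.00174311,  0.00022789,
        0.00183789]), 'tau': array([-2.16379199e-04, -4.31241381e+01, -2.44218940e+01,  7.16595096e-02,
        5.59638196e-02, -1.44142487e-04]), 'tool_pos': array([ 118.53641056, -510.94654872,  186.43956207]), 'tcp_rot': array([-3.14136391e+00,  1.55482824e-03, -1.34299311e+00]), 'contact_force': array([ 0.37660122, -0.53297531, -0.11518427]), 'moment': array([0.00274313, 0.00337261, 0.01459187]), 'grip_width': 91.36365888327661}
scene {'fx': 558.1124515833221, 'fy': 558.1124515833221, 'cx': 315.2835228130222, 'cy': 247.35372366177603, 'k1': 0.010652922479970007, 'R': array([[ 0.3825107 ,  0.92392356,  0.00712839],
       [ 0.74621189, -0.30436895, -0.59205352],
       [-0.54484253,  0.2317861 , -0.80586712]]), 't': array([-206.56002819, -311.68271633, 1299.92944791])}
top {'fx': 568.089853753733, 'fy': 568.089853753733, 'cx': 316.82833830902655, 'cy': 242.35880150886476, 'k1': -0.008094133071357455, 'R': array([[-0.01551834, -0.99974858, -0.016185  ],
       [-0.99114017,  0.01751617, -0.13165996],
       [ 0.13191035,  0.01399846, -0.9911628 ]]), 't': array([  26.60747152,  574.85336637, 1200.97569975])}
{'fx': 380.3634905397761, 'fy': 380.3634905397761, 'cx': 321.0131641717144, 'cy': 244.74247504179567, 'k1': -0.04067201623833543, 'T_tool_cam': array([[ 9.99999876e-01,  4.00379001e-04,  2.96901277e-04,
        -3.75383448e-02],
       [-4.60491426e-04,  9.70069163e-01,  2.42828349e-01,
        -6.60933715e+01],
       [-1.90791402e-04, -2.42828455e-01,  9.70069227e-01,
        -1.98054838e+02],
       [ 0.00000000e+00,  0.00000000e+00,  0.00000000e+00,
         1.00000000e+00]])}
```

View pics/scene0.png

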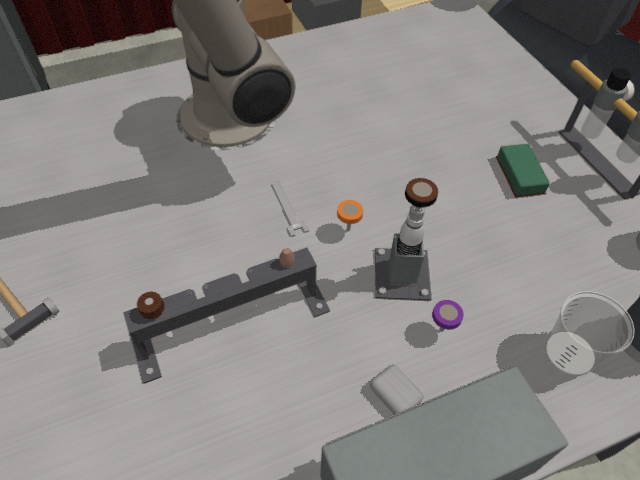

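View pics/top0.png

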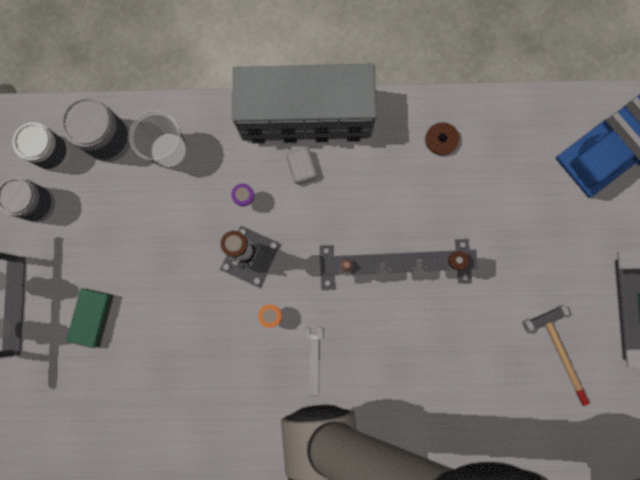

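Run:
```python
from h import *
s=cv2.imread('pics/scene0.png');t=cv2.imread('pics/top0.png')
a=cv2.resize(s[160:340,340:480],None,fx=3.3,fy=3.3,interpolation=2)
b=cv2.resize(t[220:300,200:300],None,fx=4,fy=4,interpolation=2)
c=np.zeros((600,800,3),np.uint8);c[:594,:462]=a[:594];c[:320,400+0:800]=b[:320] if 0 else c[:320,400:800]
cv2.imwrite('pics/cropS.png',a);
d=cv2.resize(t[225:295,210:490],None,fx=2.85,fy=2.85,interpolation=2);e=cv2.resize(s[235:385,120:335],None,fx=2.6,fy=2.6,interpolation=2)
f=np.zeros((600,800,3),np.uint8);f[:d.shape[0],:d.shape[1]]=d;f[205:205+e.shape[0],:e.shape[1]]=e
cv2.imwrite('pics/cropT.png',f)
```

```text
(no output)
```

View pics/cropS.png

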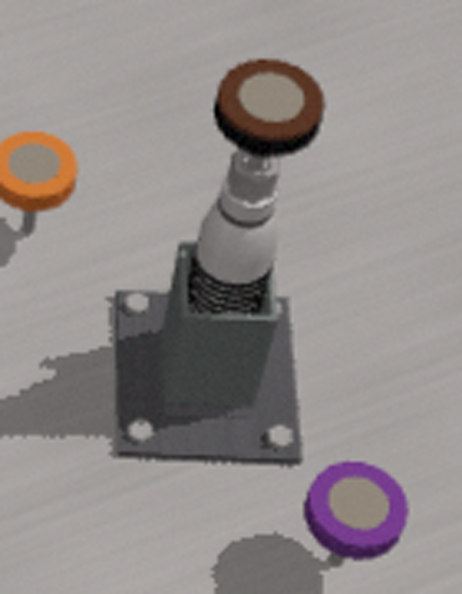

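View pics/cropT.png

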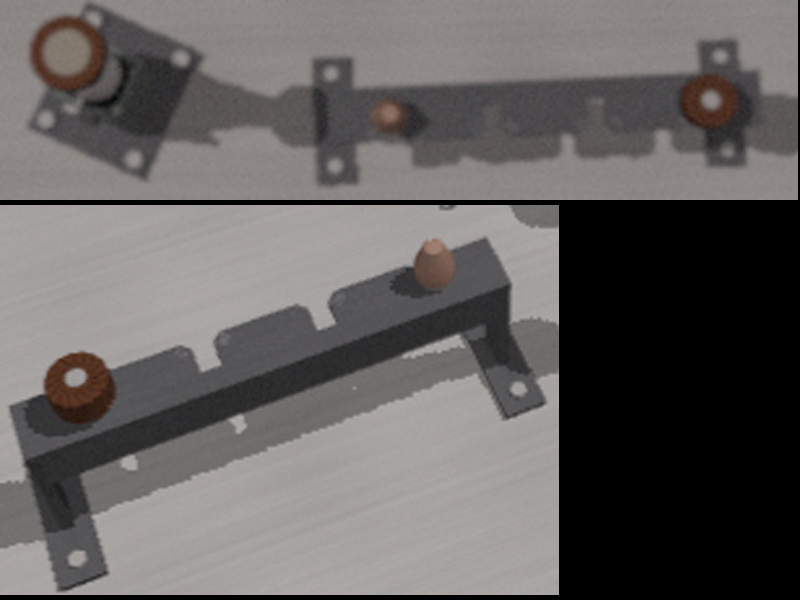

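```bash
cat > m.py <<'E'
from h import *
def ell(f,box):
    im=cv2.imread(f);x0,y0,x1,y1=box;c=im[y0:y1,x0:x1].astype(int)
    m=((c[...,2]-c[...,0]>25)).astype(np.uint8)
    cs,_=cv2.findContours(m,cv2.RETR_EXTERNAL,cv2.CHAIN_APPROX_NONE);k=max(cs,key=cv2.contourArea)
    e=cv2.fitEllipse(cv2.convexHull(k));return e[0][0]+x0,e[0][1]+y0,e[1]
def tri(r):
    A=0;b=0
    for o,d in r:
        d=d/np.linalg.norm(d);P=np.eye(3)-np.outer(d,d);A=A+P;b=b+P@o
    X=np.linalg.solve(A,b);return X,[np.linalg.norm(np.cross(X-o,d/np.linalg.norm(d))) for o,d in r]
E
python3 - <<'E'
from m import *
ps,pt=bot.camera_params('scene'),bot.camera_params('top')
a=ell('pics/scene0.png',(400,172,445,212));b=ell('pics/top0.png',(212,225,256,265));print(a,b)
print(tri([ray(ps,*a[:2]),ray(pt,*b[:2])]))
for z in (231,235,239): print(z,onz(ps,*a[:2],z),onz(pt,*b[:2],z))
# rest plate bolts (top crop): from cropT /2.85 + (210,225)
for u,v in [(93,18),(180,58),(134,159),(45,119)]: print('bolt',onz(pt,210+u/2.85,225+v/2.85,8))
for u,v in [(137,301),(280,310),(140,430),(280,436)]: print('boltS',onz(ps,340+u/3.3,160+v/3.3,8))
# wheel and stone
a=ell('pics/scene0.png',(130,285,170,320));b=ell('pics/top0.png',(440,245,478,276));print(a,b)
print('wheel',tri([ray(ps,*a[:2]),ray(pt,*b[:2])]))
# rack top corners scene crop /2.6 +(120,235), y-205
for u,v in [(12,405),(28,460),(510,285),(487,238)]: print('cor',onz(ps,120+u/2.6,235+(v-205)/2.6,105))
E
```

```text
(421.5772304534912, 189.62456130981445, (24.0139102935791, 32.05538558959961)) (233.39441680908203, 243.1912498474121, (25.279190063476562, 25.321239471435547))
(array([551.08957574, 168.80298248, 230.26874124]), [np.float64(0.5696502704419173), np.float64(0.569650270441761)])
231 [551.79095909 168.93963386 231.        ] [550.73037742 168.16437039 231.        ]
235 [554.74629467 166.57650733 235.        ] [550.19351114 167.51367732 235.        ]
239 [557.70163026 164.2133808  239.        ] [549.65664486 166.86298425 239.        ]
bolt [607.20016754 183.74277194   8.        ]
bolt [574.21502204 115.25988989   8.        ]
bolt [495.56053728 151.55712915   8.        ]
bolt [527.98394215 221.23372258   8.        ]
boltS [496.59609164 153.85800278   8.        ]
boltS [533.27241366 226.91234034   8.        ]
boltS [575.33758167 116.40024644   8.        ]
boltS [607.68867072 185.43595938   8.        ]
(150.27420043945312, 304.5746822357178, (25.981096267700195, 27.25126075744629)) (458.54961585998535, 259.97353744506836, (17.843284606933594, 18.963247299194336))
wheel (array([ 523.25209075, -268.06502228,  123.11287577]), [np.float64(1.0807945777026078), np.float64(1.080794577702536)])
cor [ 509.47209488 -308.05829311  105.        ]
cor [ 549.56727304 -306.63615633  105.        ]
cor [5.41700787e+02 4.34218819e-02 1.05000000e+02]
cor [5.01919970e+02 3.90575167e-01 1.05000000e+02]
```

```bash
python3 -m inch '[[[-0.12,-0.2,-0.1,0,0,-0.2,-1],[-0.25,-0.4,-0.2,0,0,-0.4,-1],[-0.37,-0.6,-0.3,0,0,-0.6,-1],[-0.5,-0.8,-0.4,0,0,-0.8,-1],[-0.62,-1,-0.4,0,0,-1,-1],[-0.62,-1,-0.4,0,0,-1,-1],[-0.62,-1,-0.4,0,0,-1,-1],[-0.62,-1,-0.4,0,0,-1,-1],[-0.62,-1,-0.4,0,0,-1,-1],[-0.62,-1,-0.4,0,0,-1,-1]]]'
```

```text
time: 1.35
tool_pos: [285.0, -345.9, 267.0]
tcp_rot: [-3.142, 0.0, -0.559]
contact_force: [0.6, -0.2, -0.4]
grip_width: 91.7
```

```bash
python3 -m inch '[[[0.06,-0.2,0,0,0,-0.2,-1],[0.12,-0.4,0,0,0,-0.4,-1],[0.18,-0.6,0,0,0,-0.6,-1],[0.24,-0.8,0,0,0,-0.74,-1],[0.3,-1,0,0,0,-0.74,-1],[0.3,-1,0,0,0,-0.74,-1],[0.3,-1,0,0,0,-0.74,-1],[0.3,-1,0,0,0,-0.74,-1],[0.3,-1,0,0,0,-0.74,-1],[0.3,-1,0,0,0,-0.74,-1]]]'
python3 - <<'E'
from h import *
o=bot.get_obs();save(bot.capture('wrist'),'w1');import json;print(o['tool_pos'],o['tcp_rot'],o['joint_positions'])
json.dump({k:list(o[k]) for k in('tool_pos','tcp_rot')},open('w1.json','w'))
E
```

```text
time: 2.6
tool_pos: [441.8, -208.0, 267.2]
tcp_rot: [3.141, -0.0, 0.023]
contact_force: [0.6, 0.1, 0.4]
grip_width: 91.9
[ 441.83337919 -207.97198201  267.19795981] [ 3.14142348e+00 -8.90535614e-05  2.26337118e-02] [-5.96968168e-01  2.21138984e-01  1.47042724e+00 -8.66454897e-05
  1.44985569e+00 -6.19591426e-01]
```

View pics/w1.png

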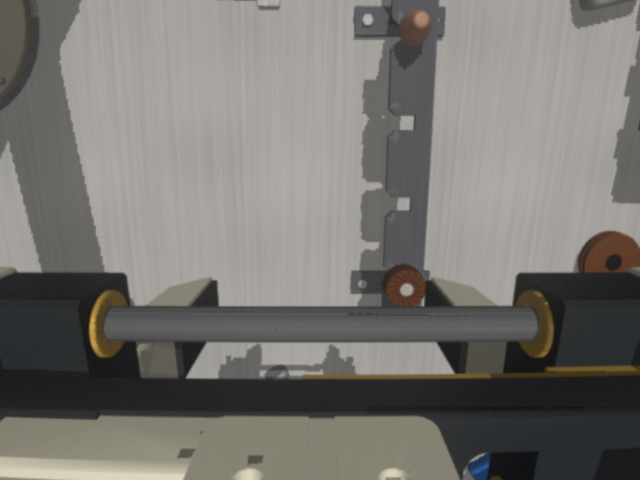

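Run:
```python
from h import *
import json
o=json.load(open('w1.json'));p=bot.camera_params('wrist')
im=cv2.imread('pics/w1.png')
rc=np.array([525.7,-153.6]);y=.025
def rp(x,yy,z=105): return [rc[0]+x*np.cos(y)-yy*np.sin(y),rc[1]+x*np.sin(y)+yy*np.cos(y),z]
b=cv2.resize(im[0:320,340:470],None,fx=1,fy=1)
c=cv2.resize(im[60:260,350:480],None,fx=4,fy=3*1.0,interpolation=2)
for s in(-37.5,37.5):
  for q in [(4,s-6.5),(4,s+6.5),(-20,s-12.5),(-20,s+12.5),(-3,s),(20,s)]:
    u,v=proj(p,rp(*q),o);print(q,round(u,1),round(v,1));cv2.circle(c,(int((u-350)*4),int((v-60)*3)),2,(0,255,0),-1)
cv2.imwrite('pics/w1c.png',c)
```

```text
(4, -44.0) 412.8 210.7
(4, -31.0) 413.5 197.1
(-20, -50.0) 387.6 216.9
(-20, -25.0) 388.6 190.8
(-3, -37.5) 405.8 204.0
(20, -37.5) 429.8 204.0
(4, 31.0) 417.1 129.4
(4, 44.0) 417.9 114.5
(-20, 25.0) 390.7 136.1
(-20, 50.0) 391.7 107.4
(-3, 37.5) 409.8 121.9
(20, 37.5) 435.0 122.1
```

View pics/w1c.png

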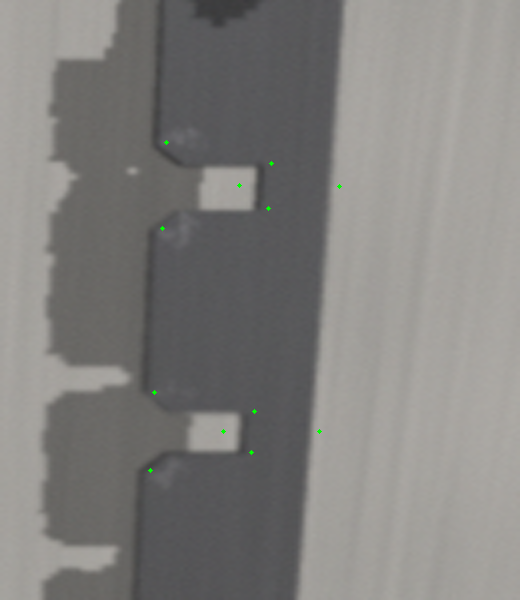

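```bash
python3 -m inch '[[[0.1,-0.2,0,0,0,0,-1],[0.2,-0.4,-0.05,0,0,0,-1],[0.3,-0.6,-0.1,0,0,0,-1],[0.4,-0.8,-0.1,0,0,0,-1],[0.5,-1,-0.1,0,0,0,-1],[0.53,-1,-0.1,0,0,0,-1],[0.53,-1,-0.1,0,0,0,-1],[0.53,-1,-0.1,0,0,0,-1],[0.53,-1,-0.1,0,0,0,-1],[0.53,-1,-0.1,0,0,0,-1]]]'
python3 -m inch '[[[0,-0.2,0,0,0,0,-1],[0,-0.4,0,0,0,0,-1],[0.03,-0.6,0,0,0,0,-1],[0.06,-0.75,0,0,0,0,-1],[0.06,-0.88,0,0,0,0,-1],[0.06,-0.88,0,0,0,0,-1],[0.06,-0.88,0,0,0,0,-1],[0.06,-0.88,0,0,0,0,-1],[0.06,-0.88,0,0,0,0,-1],[0.06,-0.88,0,0,0,0,-1]]]'
python3 - <<'E'
from h import *
o=bot.get_obs();save(bot.capture('wrist'),'w2');import json;print(o['tool_pos'],o['tcp_rot'],o['joint_positions'])
json.dump({k:list(o[k]) for k in('tool_pos','tcp_rot')},open('w2.json','w'))
E
```

```text
time: 3.9
tool_pos: [543.2, -5.7, 287.3]
tcp_rot: [3.141, -0.0, 0.023]
contact_force: [-0.2, -0.1, -0.2]
grip_width: 91.9
time: 5.15
tool_pos: [551.3, 170.7, 287.2]
tcp_rot: [3.141, -0.0, 0.023]
contact_force: [1.1, 0.1, 0.2]
grip_width: 91.9
[551.3394761  170.69759961 287.15699633] [ 3.14145544e+00 -1.43605161e-04  2.29551353e-02] [ 1.67581204e-01  3.89923258e-01  1.18025598e+00 -1.56475466e-04
  1.57129108e+00  1.44625992e-01]
```

View pics/w2.png

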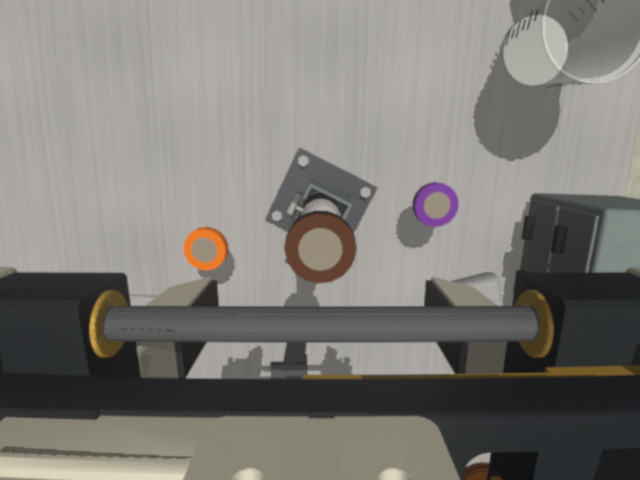

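Run:
```python
from m import *
import json
o=json.load(open('w2.json'));p=bot.camera_params('wrist')
im=cv2.imread('pics/w2.png')[205:290,275:365].astype(int)
m=((im[...,2]-im[...,0]>25)).astype(np.uint8)
k=max(cv2.findContours(m,0,1)[0],key=cv2.contourArea);e=cv2.fitEllipse(cv2.convexHull(k));print(e)
u,v=e[0][0]+275,e[0][1]+205
for z in(230,235): print(onz(p,u,v,z,o), [np.linalg.norm(onz(p,u-e[1][1]/2,v,z,o)-onz(p,u+e[1][1]/2,v,z,o))])
ps,pt=bot.camera_params('scene'),bot.camera_params('top')
print(tri([ray(ps,421.58,189.62),ray(pt,233.39,243.19),ray(p,u,v,o)]))
```

```text
((44.904727935791016, 42.821041107177734), (69.46341705322266, 70.62508392333984), 90.94831848144531)
[551.81267257 169.72778498 230.        ] [np.float64(48.97405576197352)]
[551.79352435 171.0266097  235.        ] [np.float64(48.014544790757164)]
(array([551.28497887, 169.1723642 , 229.81025084]), [np.float64(0.4536596426963715), np.float64(0.8784813766521465), np.float64(0.7209009184510228)])
```

```bash
python3 -m inch '[[[0,0.006,0.08,0,0,0,-1],[0,0.006,0.16,0,0,0,-1],[0,0.006,0.24,0,0,0,-1],[0,0.006,0.3,0,0,0,-1],[0,0.006,0.35,0,0,0,-1],[0,0.006,0.38,0,0,0,-1],[0,0.006,0.39,0,0,0,-1],[0,0.006,0.39,0,0,0,-0.4],[0,0.006,0.39,0,0,0,-0.3],[0,0.006,0.39,0,0,0,-0.2]]]'
python3 - <<'E'
from h import *
o=bot.get_obs();w=bot.capture('wrist');s=bot.capture('scene');print(o['tool_pos'],o['tcp_rot'],o['contact_force'],o['moment'],o['grip_width'])
save(np.hstack([w[120:420,180:480],cv2.resize(s[150:300,345:495],(300,300))]),'g1')
E
```

```text
time: 6.45
tool_pos: [551.4, 170.0, 209.4]
tcp_rot: [-3.142, -0.001, 0.024]
contact_force: [-0.5, 0.2, 0.4]
grip_width: 66.4
[551.41573814 169.9940788  209.40158549] [-3.14159247e+00 -6.12508077e-04  2.36477197e-02] [-0.54795558  0.17091048  0.35487329] [-0.05871922 -0.11847331  0.02415208] 66.37407588502305
```

View pics/g1.png

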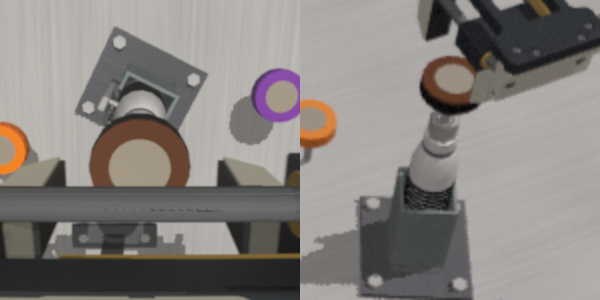

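```bash
python3 -m inch '[[[0,0,0,0,0,0,-0.15],[0,0,0,0,0,0,-0.1],[0,0,0,0,0,0,0],[0,0,0,0,0,0,0.2],[0,0,0,0,0,0,0.5],[0,0,0,0,0,0,1],[0,0,0,0,0,0,1],[0,0,0,0,0,0,1],[0,0,0,0,0,0,1],[0,0,0,0,0,0,1]]]'
python3 - <<'E'
from h import *
o=bot.get_obs();w=bot.capture('wrist');s=bot.capture('scene');print(o['tool_pos'],o['tcp_rot'],o['contact_force'],o['moment'],o['grip_width'])
save(np.hstack([w[120:420,180:480],cv2.resize(s[150:300,345:495],(300,300))]),'g2')
E
```

```text
time: 7.8
tool_pos: [551.3, 170.0, 209.1]
tcp_rot: [3.142, -0.0, 0.024]
contact_force: [0.2, -0.9, 0.3]
grip_width: 0.2
[551.30218669 169.96956362 209.09887933] [ 3.14152568e+00 -7.04977472e-05  2.36092391e-02] [ 0.21258435 -0.86960939  0.29935321] [ 0.00727937 -0.14154051 -0.0004383 ] 0.2457614696127661
```

View pics/g2.png

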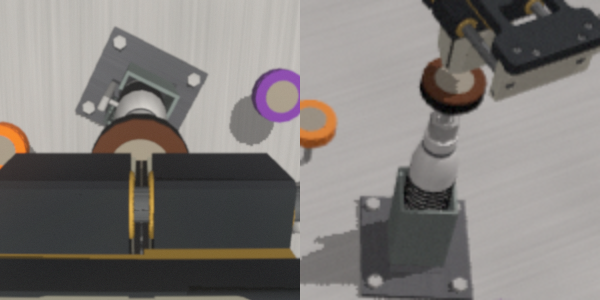

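Run:
```python
from h import *
o=bot.get_obs();p=bot.camera_params('scene');t=bot.camera_params('top')
for z in(209,235,250): print(z,proj(p,[551.3,170,z]),proj(t,[551.3,170,z]))
s=bot.capture('scene');save(cv2.resize(s[130:270,340:520],None,fx=4,fy=4,interpolation=2),'g3')
w=bot.capture('wrist');save(w,'g4');print(proj(bot.camera_params('wrist'),o['tool_pos'],o))
```

```text
209 (np.float64(419.75234098789593), np.float64(198.74932816303377)) (np.float64(234.3133534015958), np.float64(244.43039893438575))
235 (np.float64(422.45716144309256), np.float64(187.43005899053347)) (np.float64(232.04656052601874), np.float64(242.61767927621742))
250 (np.float64(424.07983940480773), np.float64(180.6411156119541)) (np.float64(230.6871507698603), np.float64(241.53056623207527))
(np.float64(318.8639228513689), np.float64(272.361070338325))
```

View pics/g3.png

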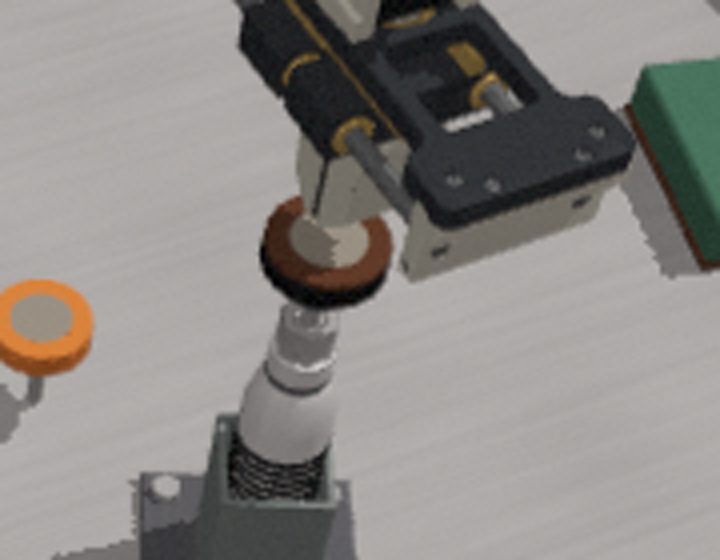

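View pics/g4.png

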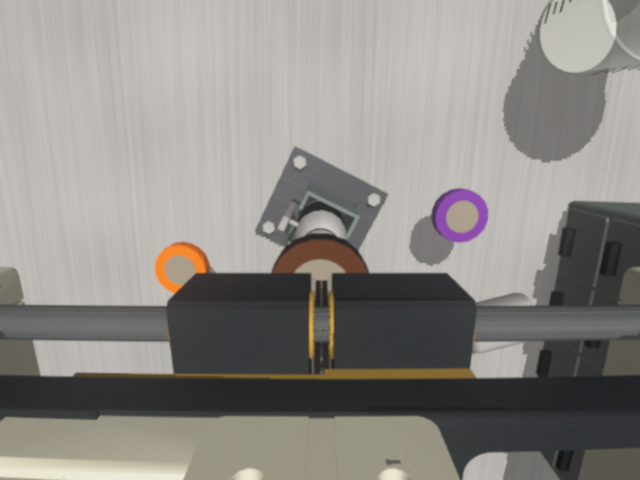

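```bash
python3 -m inch '[[[0,0,-0.05,0,0,0,1],[0,0,-0.1,0,0,0,1],[0,0,-0.15,0,0,0,1],[0,0,-0.2,0,0,0,1],[0,0,-0.25,0,0,0,1],[0,0,-0.3,0,0,0,1],[0,0,-0.3,0,0,0,1],[0,0,-0.3,0,0,0,1],[0,0,-0.3,0,0,0,1],[0,0,-0.3,0,0,0,1]]]'
python3 - <<'E'
from h import *
o=bot.get_obs();p=bot.camera_params('scene');print(o['tool_pos'])
s=bot.capture('scene');c=cv2.resize(s[90:230,340:520],None,fx=4,fy=4,interpolation=2)
for k,col in((0,(255,0,0)),(-20,(0,255,0)),(-40,(0,0,255))):
    u,v=proj(p,o['tool_pos']-np.array([0,0,k]));cv2.circle(c,(int((u-340)*4),int((v-90)*4)),3,col,-1)
save(c,'g5')
E
```

```text
time: 9.25
tool_pos: [551.1, 169.9, 268.8]
tcp_rot: [3.141, 0.001, 0.024]
contact_force: [-0.2, -0.5, -1.1]
grip_width: 0.2
[551.14415131 169.94103812 268.75966784]
```

View pics/g5.png

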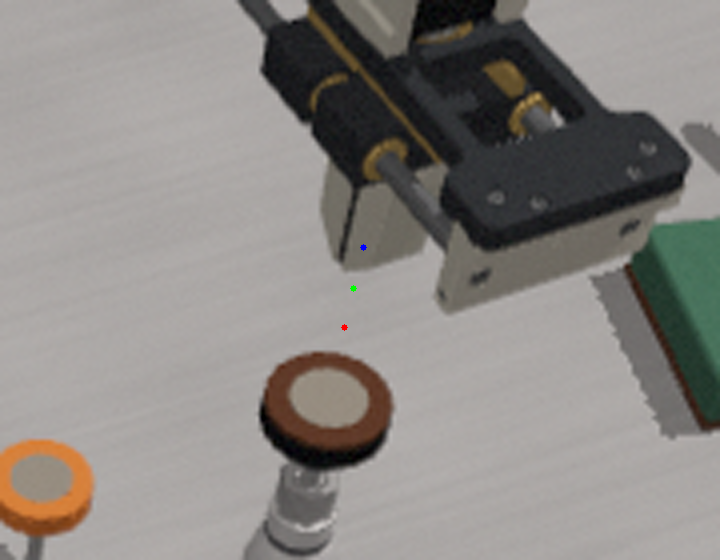

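Run:
```python
from h import *
o=bot.get_obs();p=bot.camera_params('scene');print(bot.grip_depth)
def onx(u,v,x):
    a,d=ray(p,u,v);return a+d*(x-a[0])/d[0]
for q,x in(((345,270),551),((425,250),570),((350,180),551),((445,310),646),((622,255),646)): print(q,onx(340+q[0]/4,90+q[1]/4,x))
w=bot.capture('wrist');save(w,'w3')
```

```text
18.8
(345, 270) [551.         164.34581303 299.88134403]
(425, 250) [570.         181.29171711 320.50222049]
(350, 180) [551.         157.72421803 344.63991395]
(445, 310) [646.         129.54598198 382.8172822 ]
(622, 255) [646.         191.92229201 382.61573065]
```

View pics/w3.png

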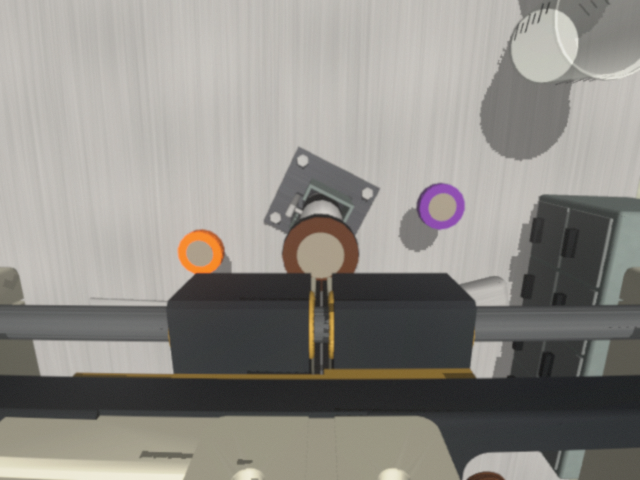

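```bash
python3 -m inch '[[[0,0,0,0,0,0,-1],[0,0,0,0,0,0,-1],[0,0,0,0,0,0,-1],[0,0,0,0,0,0,-1],[0,0,0.08,0,0,0,-1],[0,0,0.16,0,0,0,-1],[0,0,0.24,0,0,0,-1],[0,0,0.24,0,0,0,-0.6],[0,0,0.24,0,0,0,-0.6],[0,0,0.24,0,0,0,-0.6]]]'
python3 - <<'E'
from h import *
o=bot.get_obs();p=bot.camera_params('scene');print(o['tool_pos'],o['grip_width'])
s=bot.capture('scene');c=cv2.resize(s[110:250,340:520],None,fx=4,fy=4,interpolation=2)
save(c,'g6')
w=bot.capture('wrist');save(w,'w4')
E
```

```text
time: 10.6
tool_pos: [551.7, 170.1, 222.0]
tcp_rot: [-3.141, -0.002, 0.024]
contact_force: [0.5, -0.2, -0.3]
grip_width: 73.6
[551.7074236  170.0585742  221.96934233] 73.60007890229744
```

View pics/g6.png

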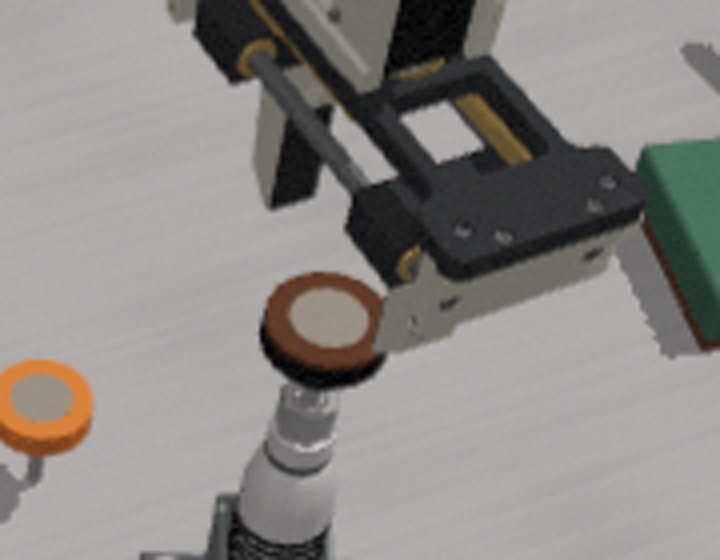

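View pics/w4.png

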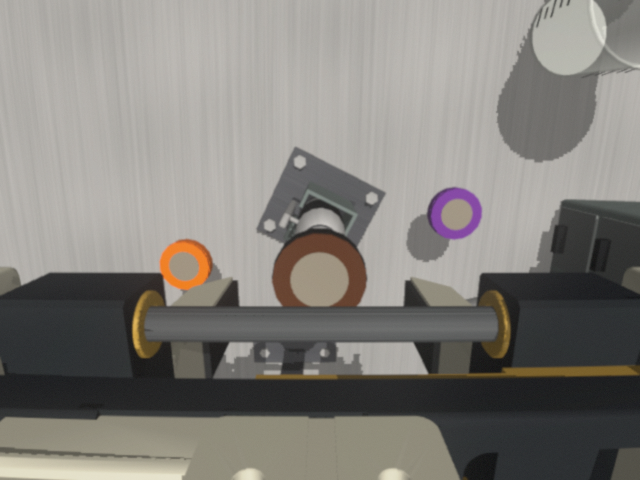

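Run:
```python
from h import *
p=bot.camera_params('scene')
def onx(u,v,x):
    a,d=ray(p,u,v);return (a+d*(x-a[0])/d[0]).round(1)
for q,x in(((275,208),514.9),((312,195),514.9),((378,352),588.5),((378,352),607.5),((452,328),607.5)): print(q,x,onx(340+q[0]/4,110+q[1]/4,x))
```

```text
(275, 208) 514.9 [514.9 162.2 258.3]
(312, 195) 514.9 [514.9 177.9 259.3]
(378, 352) 588.5 [588.5 166.3 251.5]
(378, 352) 607.5 [607.5 150.  278.5]
(452, 328) 607.5 [607.5 179.7 278.4]
```

```bash
python3 -m inch '[[[0,0,0.04,0,0,0,-0.6],[0,0,0.08,0,0,0,-0.6],[0,0,0.12,0,0,0,-0.6],[0,0,0.16,0,0,0,-0.6],[0,0,0.19,0,0,0,-0.6],[0,0,0.21,0,0,0,-0.6],[0,0,0.225,0,0,0,-0.6],[0,0,0.225,0,0,0,-0.5],[0,0,0.225,0,0,0,-0.4],[0,0,0.225,0,0,0,-0.3]]]'
python3 - <<'E'
from h import *
o=bot.get_obs();p=bot.camera_params('scene');print(o['tool_pos'],o['grip_width'],o['contact_force'])
s=bot.capture('scene');c=cv2.resize(s[110:250,340:520],None,fx=4,fy=4,interpolation=2)
save(c,'g7')
E
```

```text
time: 11.95
tool_pos: [551.4, 169.9, 176.3]
tcp_rot: [3.142, -0.0, 0.024]
contact_force: [0.5, -0.0, 0.4]
grip_width: 60.5
[551.4125487  169.94901283 176.32091068] 60.51100183013604 [ 0.48895783 -0.0264212   0.41331103]
```

View pics/g7.png

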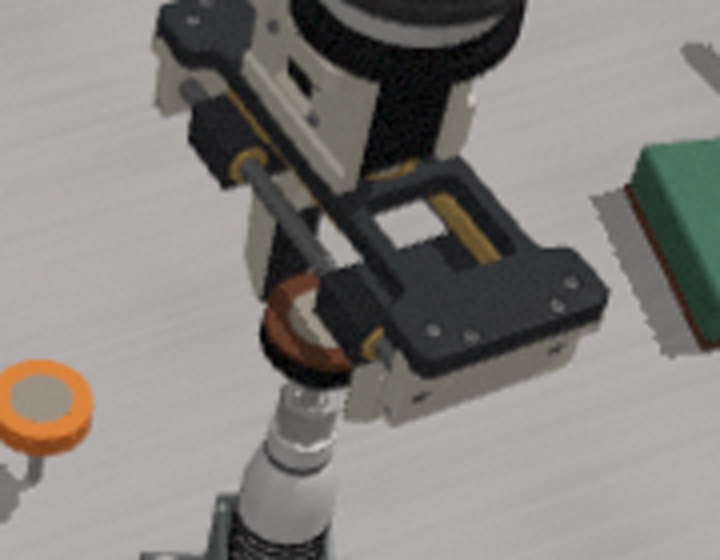

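Fingers now straddle the pad at its height. The tips are about 37 mm behind the reported TCP, measured in the picture. Closing.

```bash
python3 -m inch '[[[0,0,0,0,0,0,-0.2],[0,0,0,0,0,0,-0.15],[0,0,0,0,0,0,-0.1],[0,0,0,0,0,0,-0.05],[0,0,0,0,0,0,0],[0,0,0,0,0,0,0.3],[0,0,0,0,0,0,1],[0,0,0,0,0,0,1],[0,0,0,0,0,0,1],[0,0,0,0,0,0,1]]]'
python3 - <<'E'
from h import *
o=bot.get_obs();p=bot.camera_params('scene');print(o['tool_pos'],o['grip_width'],o['contact_force'],o['moment'],o['joint_positions'])
s=bot.capture('scene');c=cv2.resize(s[110:250,340:520],None,fx=4,fy=4,interpolation=2)
save(c,'g8')
E
```

```text
time: 13.25
tool_pos: [551.3, 169.9, 176.1]
tcp_rot: [3.141, -0.0, 0.024]
contact_force: [0.1, -0.3, 1.6]
grip_width: 49.2
[551.29172057 169.93667611 176.07440132] 49.22898834679964 [ 0.13813544 -0.25926804  1.64348808] [-0.02897752 -0.00303608  0.02443601] [ 1.66251705e-01  4.45850676e-01  1.39436287e+00 -1.10141192e-04
  1.30138767e+00  1.42706156e-01]
```

View pics/g8.png

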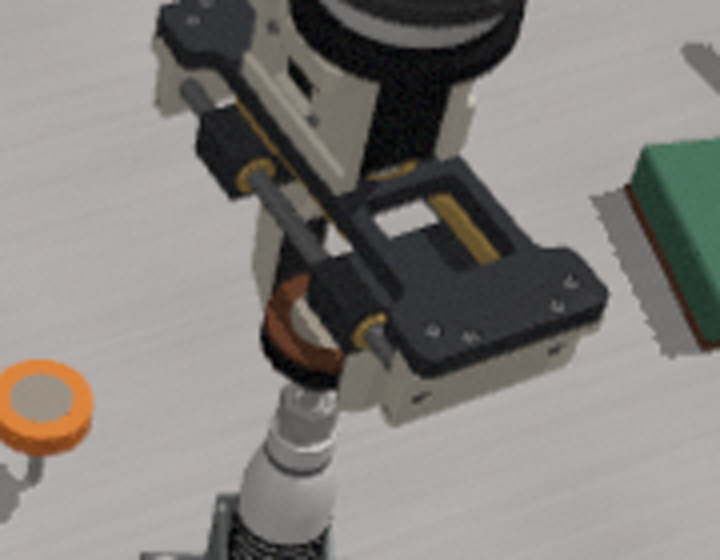

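```bash
python3 -m inch '[[[0,0,0,0,0,0.2,1],[0,0,0,0,0,0.4,1],[0,0,-0.0008,0,0,0.6,1],[0,0,-0.0016,0,0,0.8,1],[0,0,-0.0024,0,0,1,1],[0,0,-0.0024,0,0,0.8,1],[0,0,-0.0024,0,0,0.6,1],[0,0,-0.0032,0,0,0.4,1],[0,0,-0.004,0,0,0.2,1],[0,0,-0.0048,0,0,0,1]]]'
python3 - <<'E'
from h import *
o=bot.get_obs();print(o['tool_pos'],o['tcp_rot'],o['contact_force'],o['moment'],o['grip_width'])
E
```

```text
time: 14.55
tool_pos: [551.1, 170.1, 176.3]
tcp_rot: [-3.141, 0.001, 0.029]
contact_force: [0.3, 1.2, -3.1]
grip_width: 49.2
[551.10952167 170.12727777 176.33005131] [-3.14137739e+00  9.09049537e-04  2.85839740e-02] [ 0.29703022  1.15826979 -3.08305936] [ 0.16982272 -0.17458086 -0.0851709 ] 49.16755719777949
```

```bash
python3 -m inch '[[[0,0,-0.0007,0,0,-0.2,1],[0,0,-0.0014,0,0,-0.4,1],[0,0,-0.0021,0,0,-0.6,1],[0,0,-0.0028,0,0,-0.8,1],[0,0,-0.0035,0,0,-1,1],[0,0,-0.0035,0,0,-0.8,1],[0,0,-0.0035,0,0,-0.6,1],[0,0,-0.0042,0,0,-0.4,1],[0,0,-0.0049,0,0,-0.2,1],[0,0,-0.0056,0,0,0,1]]]'
python3 - <<'E'
from h import *
o=bot.get_obs();print(o['tool_pos'],o['tcp_rot'],o['contact_force'],o['moment'],o['grip_width'])
s=bot.capture('scene');c=cv2.resize(s[150:290,340:520],None,fx=4,fy=4,interpolation=2)
save(c,'t1')
E
```

```text
time: 15.8
tool_pos: [550.7, 169.7, 177.0]
tcp_rot: [3.141, 0.002, 0.019]
contact_force: [0.5, -1.1, -5.2]
grip_width: 49.4
[550.65883188 169.69788781 177.01955447] [3.14089441e+00 2.26961983e-03 1.85455355e-02] [ 0.5436084  -1.07267438 -5.20622513] [-0.13944786 -0.12099581  0.06005543] 49.373229486617674
```

View pics/t1.png

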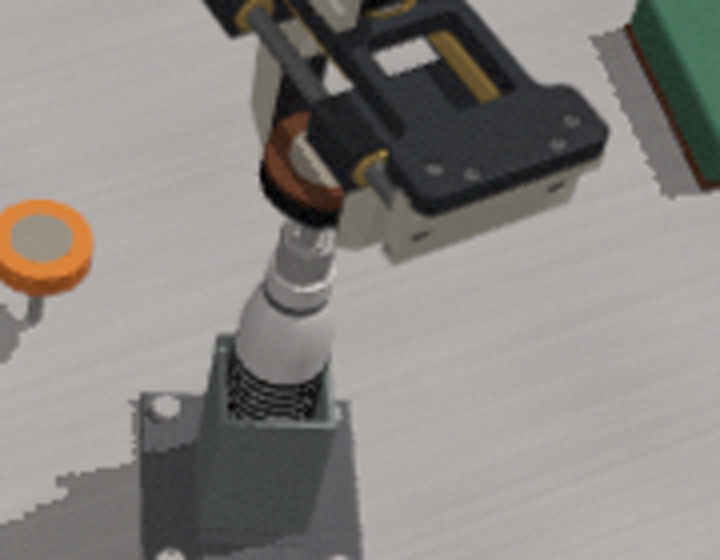

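```bash
python3 -m inch '[[[0,0,0,0,0,0.2,1],[0,0,0,0,0,0.4,1],[0,0,-0.0004,0,0,0.6,1],[0,0,-0.0008,0,0,0.8,1],[0,0,-0.0012,0,0,1,1],[0,0,-0.0012,0,0,0.8,1],[0,0,-0.0012,0,0,0.6,1],[0,0,-0.0016,0,0,0.4,1],[0,0,-0.002,0,0,0.2,1],[0,0,-0.0024,0,0,0,1]]]'
python3 - <<'E'
from h import *
o=bot.get_obs();print(o['tool_pos'],o['tcp_rot'],o['contact_force'],o['moment'],o['grip_width'])
s=bot.capture('scene');c=cv2.resize(s[150:290,340:520],None,fx=4,fy=4,interpolation=2)
save(c,'t2')
E
```

```text
time: 17.1
tool_pos: [551.0, 170.1, 177.8]
tcp_rot: [-3.141, 0.001, 0.031]
contact_force: [0.1, 1.0, -5.3]
grip_width: 49.7
[550.96062237 170.08503773 177.78497902] [-3.14144409e+00  1.33160279e-03  3.11772497e-02] [ 0.06423154  0.97268958 -5.25952276] [ 0.11159866 -0.23591016 -0.08370527] 49.68584134123751
```

View pics/t2.png

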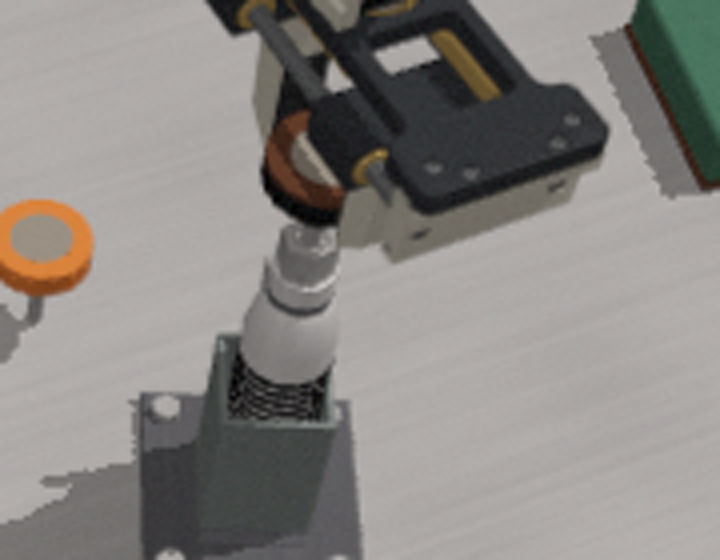

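```bash
python3 -m inch '[[[0,0,-0.0006,0,0,-0.2,1],[0,0,-0.0012,0,0,-0.4,1],[0,0,-0.0018,0,0,-0.6,1],[0,0,-0.0024,0,0,-0.8,1],[0,0,-0.003,0,0,-1,1],[0,0,-0.003,0,0,-0.8,1],[0,0,-0.003,0,0,-0.6,1],[0,0,-0.0036,0,0,-0.4,1],[0,0,-0.0042,0,0,-0.2,1],[0,0,-0.0048,0,0,0,1]]]'
python3 -m inch '[[[0,0,-0.0006,0,0,0.2,1],[0,0,-0.0012,0,0,0.4,1],[0,0,-0.0018,0,0,0.6,1],[0,0,-0.0024,0,0,0.8,1],[0,0,-0.003,0,0,1,1],[0,0,-0.003,0,0,0.8,1],[0,0,-0.003,0,0,0.6,1],[0,0,-0.0036,0,0,0.4,1],[0,0,-0.0042,0,0,0.2,1],[0,0,-0.0048,0,0,0,1]]]'
python3 - <<'E'
from h import *
o=bot.get_obs();print(o['tool_pos'],o['tcp_rot'],o['contact_force'],o['moment'],o['grip_width'])
s=bot.capture('scene');c=cv2.resize(s[150:290,340:520],None,fx=4,fy=4,interpolation=2)
save(c,'t3')
E
```

```text
time: 18.4
tool_pos: [550.8, 169.7, 178.7]
tcp_rot: [3.141, 0.002, 0.018]
contact_force: [-0.3, -0.5, -5.5]
grip_width: 49.0
time: 19.65
tool_pos: [550.9, 170.0, 179.7]
tcp_rot: [3.142, 0.001, 0.028]
contact_force: [-0.1, 0.4, -4.7]
grip_width: 48.7
[550.90646014 170.01458692 179.69867123] [3.14158311e+00 1.48093422e-03 2.81341956e-02] [-0.13134327  0.39522849 -4.65042246] [ 0.05253374 -0.15767877 -0.01121769] 48.74190373807002
```

View pics/t3.png

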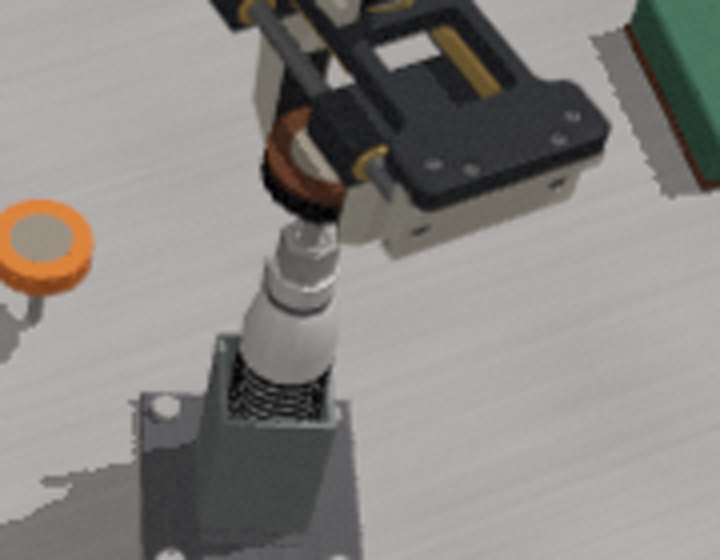

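```bash
python3 -m inch '[[[0,0,-0.0006,0,0,-0.2,1],[0,0,-0.0012,0,0,-0.4,1],[0,0,-0.0018,0,0,-0.6,1],[0,0,-0.0024,0,0,-0.8,1],[0,0,-0.003,0,0,-1,1],[0,0,-0.003,0,0,-0.8,1],[0,0,-0.003,0,0,-0.6,1],[0,0,-0.0036,0,0,-0.4,1],[0,0,-0.0042,0,0,-0.2,1],[0,0,-0.0048,0,0,0,1]]]'
python3 -m inch '[[[0,0,-0.0006,0,0,0.2,1],[0,0,-0.0012,0,0,0.4,1],[0,0,-0.0018,0,0,0.6,1],[0,0,-0.0024,0,0,0.8,1],[0,0,-0.003,0,0,1,1],[0,0,-0.003,0,0,0.8,1],[0,0,-0.003,0,0,0.6,1],[0,0,-0.0036,0,0,0.4,1],[0,0,-0.0042,0,0,0.2,1],[0,0,-0.0048,0,0,0,1]]]'
python3 -m inch '[[[0,0,-0.0006,0,0,-0.2,1],[0,0,-0.0012,0,0,-0.4,1],[0,0,-0.0018,0,0,-0.6,1],[0,0,-0.0024,0,0,-0.8,1],[0,0,-0.003,0,0,-1,1],[0,0,-0.003,0,0,-0.8,1],[0,0,-0.003,0,0,-0.6,1],[0,0,-0.0036,0,0,-0.4,1],[0,0,-0.0042,0,0,-0.2,1],[0,0,-0.0048,0,0,0,1]]]'
python3 - <<'E'
from h import *
o=bot.get_obs();print(o['tool_pos'],o['tcp_rot'],o['contact_force'],o['moment'],o['grip_width'])
s=bot.capture('scene');c=cv2.resize(s[150:290,340:520],None,fx=4,fy=4,interpolation=2)
save(c,'t4')
E
```

```text
time: 20.95
tool_pos: [550.8, 169.8, 180.8]
tcp_rot: [3.141, 0.002, 0.016]
contact_force: [-0.2, -0.2, -4.9]
grip_width: 49.3
time: 22.2
tool_pos: [551.0, 170.0, 181.8]
tcp_rot: [3.142, 0.001, 0.026]
contact_force: [1.0, -0.1, -4.2]
grip_width: 49.3
time: 23.45
tool_pos: [550.8, 169.8, 182.9]
tcp_rot: [3.141, 0.001, 0.015]
contact_force: [-0.4, 0.4, -4.7]
grip_width: 49.2
[550.84867842 169.7739467  182.85512003] [3.14107964e+00 1.39424959e-03 1.54688456e-02] [-0.40317814  0.4035308  -4.747717  ] [-0.12803307 -0.1034423   0.01875069] 49.249714764812516
```

View pics/t4.png

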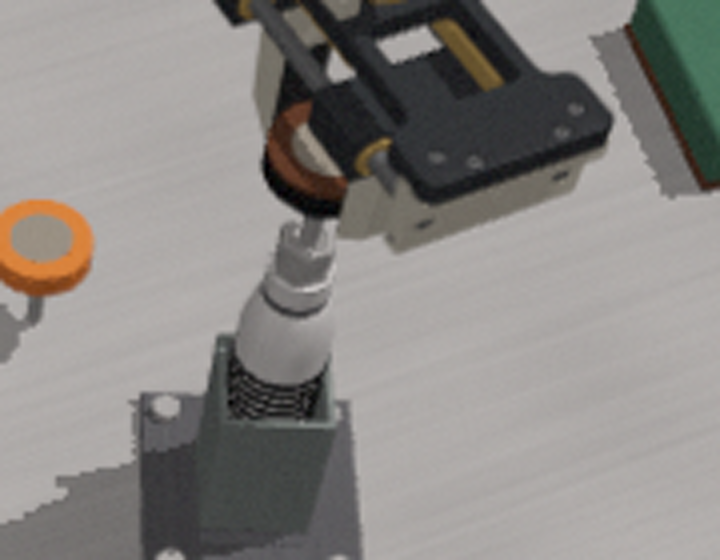

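```bash
python3 -m inch '[[[0,0,-0.0007,0,0,0.2,1],[0,0,-0.0014,0,0,0.4,1],[0,0,-0.0021,0,0,0.6,1],[0,0,-0.0028,0,0,0.8,1],[0,0,-0.0035,0,0,1,1],[0,0,-0.0035,0,0,0.8,1],[0,0,-0.0035,0,0,0.6,1],[0,0,-0.0042,0,0,0.4,1],[0,0,-0.0049,0,0,0.2,1],[0,0,-0.0056,0,0,0,1]]]'
python3 -m inch '[[[0,0,-0.0007,0,0,-0.2,1],[0,0,-0.0014,0,0,-0.4,1],[0,0,-0.0021,0,0,-0.6,1],[0,0,-0.0028,0,0,-0.8,1],[0,0,-0.0035,0,0,-1,1],[0,0,-0.0035,0,0,-0.8,1],[0,0,-0.0035,0,0,-0.6,1],[0,0,-0.0042,0,0,-0.4,1],[0,0,-0.0049,0,0,-0.2,1],[0,0,-0.0056,0,0,0,1]]]'
python3 -m inch '[[[0,0,-0.0007,0,0,0.2,1],[0,0,-0.0014,0,0,0.4,1],[0,0,-0.0021,0,0,0.6,1],[0,0,-0.0028,0,0,0.8,1],[0,0,-0.0035,0,0,1,1],[0,0,-0.0035,0,0,0.8,1],[0,0,-0.0035,0,0,0.6,1],[0,0,-0.0042,0,0,0.4,1],[0,0,-0.0049,0,0,0.2,1],[0,0,-0.0056,0,0,0,1]]]'
```

```text
time: 24.75
tool_pos: [551.0, 170.0, 184.1]
tcp_rot: [3.142, 0.001, 0.029]
contact_force: [0.3, -0.2, -4.5]
grip_width: 49.5
time: 26.0
tool_pos: [551.0, 169.8, 185.3]
tcp_rot: [3.141, 0.001, 0.019]
contact_force: [0.9, -1.3, -4.1]
grip_width: 49.2
time: 27.25
tool_pos: [551.2, 170.1, 186.5]
tcp_rot: [-3.141, 0.0, 0.029]
contact_force: [0.0, 0.0, -3.9]
grip_width: 49.1
```

```bash
python3 -m inch '[[[0,0,-0.0007,0,0,-0.2,1],[0,0,-0.0014,0,0,-0.4,1],[0,0,-0.0021,0,0,-0.6,1],[0,0,-0.0028,0,0,-0.8,1],[0,0,-0.0035,0,0,-1,1],[0,0,-0.0035,0,0,-0.8,1],[0,0,-0.0035,0,0,-0.6,1],[0,0,-0.0042,0,0,-0.4,1],[0,0,-0.0049,0,0,-0.2,1],[0,0,-0.0056,0,0,0,1]]]'
python3 - <<'E'
from h import *
o=bot.get_obs();print(o['tool_pos'],o['tcp_rot'],o['contact_force'],o['moment'],o['grip_width'])
s=bot.capture('scene');c=cv2.resize(s[150:290,340:520],None,fx=4,fy=4,interpolation=2)
save(c,'t5')
E
```

```text
time: 28.5
tool_pos: [551.8, 170.2, 188.6]
tcp_rot: [-3.141, -0.002, 0.019]
contact_force: [0.6, 0.2, -0.8]
grip_width: 49.3
[551.83165071 170.18793837 188.60822916] [-3.14115055e+00 -1.79019208e-03  1.86461103e-02] [ 0.6023865   0.19724471 -0.80028751] [ 0.05316602 -0.18689155 -0.05996338] 49.27272086142411
```

View pics/t5.png

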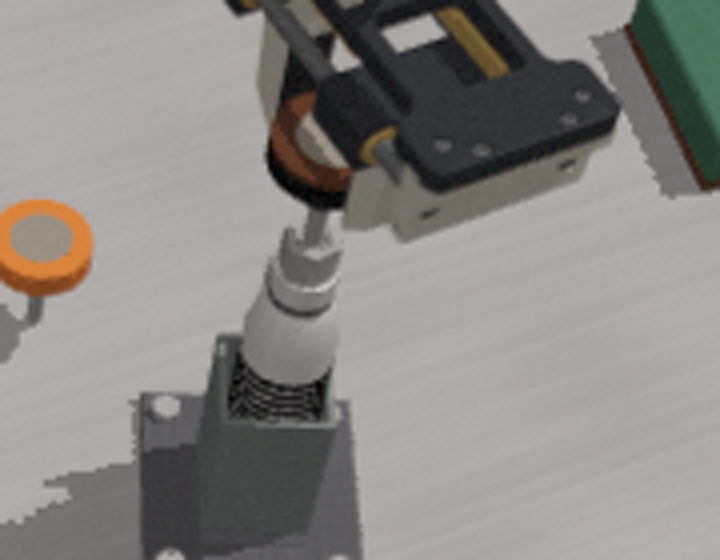

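```bash
python3 -m inch '[[[0,0,-0.002,0,0,0.1,1],[0,0,-0.006,0,0,0.2,1],[0,0,-0.014,0,0,0.1,1],[0,0,-0.025,0,0,0,1],[0,0,-0.05,0,0,0,1],[0,0,-0.1,0,0,0,1],[0,0,-0.16,0,0,0,1],[0,0,-0.22,0,0,0,1],[0,0,-0.25,0,0,0,1],[0,0,-0.25,0,0,0,1]]]'
python3 - <<'E'
from h import *
o=bot.get_obs();print(o['tool_pos'],o['tcp_rot'],o['contact_force'],o['moment'],o['grip_width'])
s=bot.capture('scene');c=cv2.resize(s[90:290,340:520],None,fx=3,fy=3,interpolation=2)
save(c,'t6');save(s,'t6s')
E
```

```text
time: 29.8
tool_pos: [551.5, 170.0, 238.5]
tcp_rot: [-3.142, -0.001, 0.024]
contact_force: [-0.3, 0.5, -1.1]
grip_width: 49.2
[551.50506136 169.98458999 238.4642793 ] [-3.14153361e+00 -9.92094965e-04  2.35275316e-02] [-0.26633806  0.45601827 -1.0964855 ] [ 0.00961111 -0.09539451  0.0303256 ] 49.181189586942146
```

View pics/t6.png

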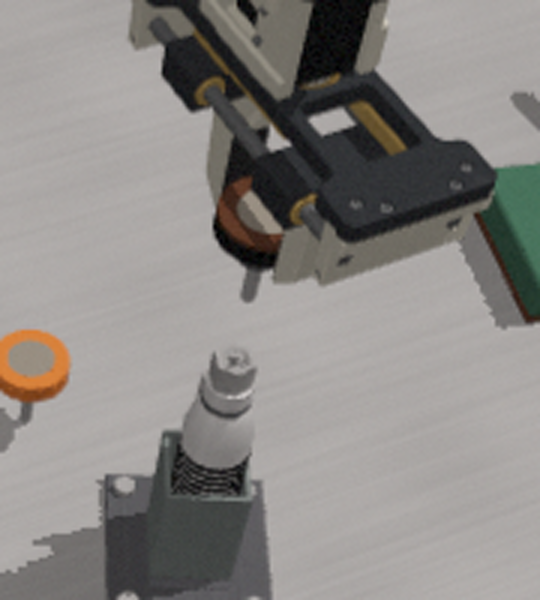

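```bash
python3 -m inch '[[[-0.03,0.2,0,0,0,0,1],[-0.06,0.4,0,0,0,0,1],[-0.1,0.6,0,0,0,0,1],[-0.14,0.8,0,0,0,0,1],[-0.187,1,0,0,0,0,1],[-0.187,1,0,0,0,0,1],[-0.187,1,0,0,0,0,1],[-0.187,1,0,0,0,0,1],[-0.187,1,0,0,0,0,1],[-0.187,1,0,0,0,0,1]]]'
python3 -m inch '[[[0,0.15,0,0,0,0,1],[0,0.3,0,0,0,0,1],[0,0.435,0,0,0,0,1],[0,0.435,0.05,0,0,0,1],[0,0.435,0.1,0,0,0,1],[0,0.435,0.15,0,0,0,1],[0,0.435,0.2,0,0,0,1],[0,0.435,0.25,0,0,0,1],[0,0.435,0.3,0,0,0,1],[0,0.435,0.3,0,0,0,1]]]'
python3 - <<'E'
from h import *
o=bot.get_obs();print(o['tool_pos'],o['tcp_rot'],o['contact_force'],o['moment'],o['grip_width'])
p=bot.camera_params('scene')
s=bot.capture('scene');c=cv2.resize(s[180:330,180:330],None,fx=4,fy=4,interpolation=2)
save(c,'h1');w=bot.capture('wrist');save(w,'h1w')
x,y,z=o['tool_pos'];print('tip pred',proj(p,[x,y,z+28.4-32]), 'old tip pred',proj(p,[551.5,170,234.9]))
E
```

```text
time: 31.1
tool_pos: [518.7, -30.3, 237.9]
tcp_rot: [3.142, 0.0, 0.025]
contact_force: [0.8, -0.2, -0.2]
grip_width: 49.4
time: 32.35
tool_pos: [520.2, -117.7, 177.0]
tcp_rot: [-3.141, 0.002, 0.024]
contact_force: [-0.0, -0.3, -0.3]
grip_width: 49.5
[ 520.18684111 -117.65150196  177.02677562] [-3.14101181e+00  1.57720810e-03  2.36103911e-02] [-0.02252654 -0.33787676 -0.33369689] [-0.01629329 -0.10217298  0.04706858] 49.50343813920624
tip pred (np.float64(239.68178849353677), np.float64(253.67431025639786)) old tip pred (np.float64(422.5105398562702), np.float64(187.56507642469592))
```

View pics/h1.png

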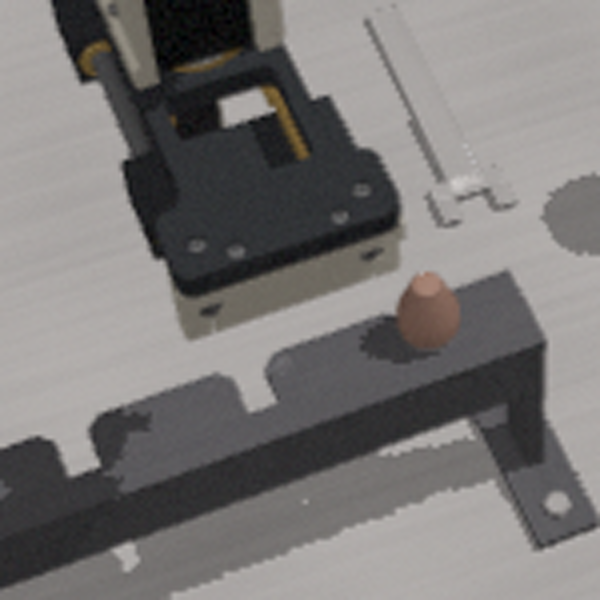

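View pics/h1w.png

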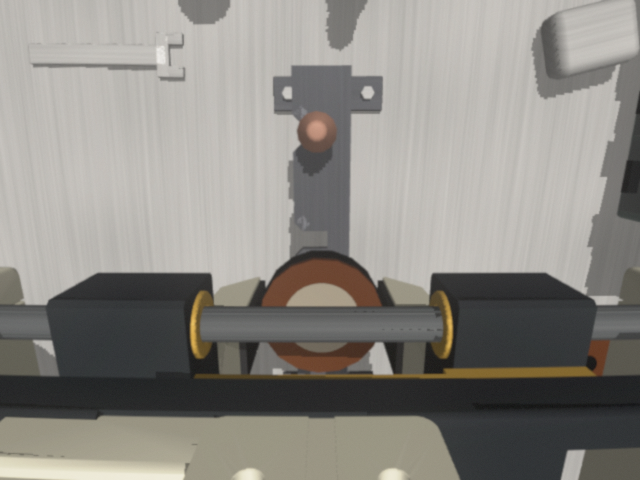

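Run:
```python
from h import *
im=cv2.imread('pics/h1w.png')
c=cv2.resize(im[190:270,270:370],None,fx=7,fy=7,interpolation=2);c=cv2.convertScaleAbs(c,alpha=1.6,beta=0)
cv2.imwrite('pics/h1c.png',c)
b=im[230:400,240:400].astype(int);m=((b[...,2]-b[...,0]>25)).astype(np.uint8)
k=np.vstack([q for q in cv2.findContours(m,0,1)[0] if cv2.contourArea(q)>50]);e=cv2.fitEllipse(cv2.convexHull(k));print(e)
p=bot.camera_params('wrist');o={'tool_pos':[520.19,-117.65,177.03],'tcp_rot':[-3.14101,.001577,.02361]}
u,v=e[0][0]+240,e[0][1]+230
for z in(230,233,236,239):print(z,onz(p,u,v,z,o),[np.linalg.norm(onz(p,u-e[1][1]/2,v,z,o)-onz(p,u+e[1][1]/2,v,z,o))])
```

```text
((79.37649536132812, 151.30963134765625), (159.0221405029297, 249.58026123046875), 1.395551085472107)
230 [ 521.48386208 -149.99075088  230.        ] [np.float64(109.03679799765317)]
233 [ 521.45292623 -147.97460409  233.        ] [np.float64(106.78274585855203)]
236 [ 521.42199038 -145.9584573   236.        ] [np.float64(104.52869371945103)]
239 [ 521.39105453 -143.94231051  239.        ] [np.float64(102.2746415803499)]
```

View pics/h1c.png

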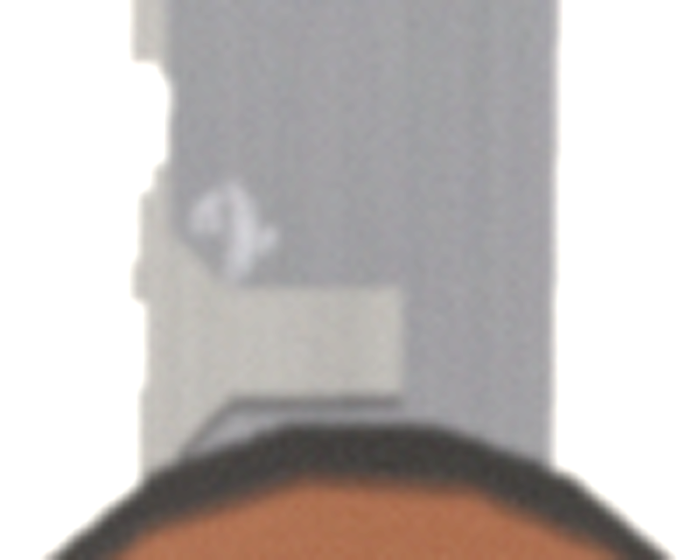

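Run:
```python
from h import *
im=cv2.imread('pics/h1w.png')
p=bot.camera_params('wrist');o={'tool_pos':[520.19,-117.65,177.03],'tcp_rot':[-3.14101,.001577,.02361]}
for n,u,v in(('up',314,230.7),('lowtop',314,248.4),('lowtop2',314,247.3),('end',327.4,239),('back',348.9,240)): print(n,onz(p,u,v,105,o).round(2))
b=im.astype(int);m=(b[...,2]-b[...,0]>25)&(b[...,2]<150)
pts=[]
for x in range(282,362,4):
    r=np.where(m[245:306,x])[0]; 
    if len(r): pts.append((x,245+r[0]))
    r=np.where(m[342:376,x])[0]
    if len(r) and x>290 and x<350: pts.append((x,342+r[-1]))
e=cv2.fitEllipse(np.array(pts,np.float32));print(e, pts[:6])
u,v=e[0]
for z in(230,233,236,239):print(z,onz(p,u,v,z,o).round(2),np.linalg.norm(onz(p,u-e[1][1]/2,v,z,o)-onz(p,u+e[1][1]/2,v,z,o)))
```

```text
up [ 516.02 -109.71  105.  ]
lowtop [ 516.28 -122.98  105.  ]
lowtop2 [ 516.26 -122.14  105.  ]
end [ 525.91 -115.66  105.  ]
back [ 541.62 -116.02  105.  ]
((320.8874206542969, 317.9642333984375), (117.65521240234375, 131.4022979736328), 86.57865142822266) [(282, np.int64(273)), (286, np.int64(269)), (290, np.int64(266)), (294, np.int64(265)), (294, np.int64(375)), (298, np.int64(263))]
230 [ 521.42 -120.03  230.  ] 54.456003793855885
233 [ 521.39 -118.63  233.  ] 53.33026758284685
236 [ 521.36 -117.23  236.  ] 52.20453137183776
239 [ 521.33 -115.84  239.  ] 51.07879516082872
```

```bash
python3 -m inch '[[[-0.0125,-0.005,0.06,0,0,0,1],[-0.0125,-0.005,0.12,0,0,0,1],[-0.0125,-0.005,0.18,0,0,0,1],[-0.0125,-0.005,0.24,0,0,0,1],[-0.0125,-0.005,0.28,0,0,0,1],[-0.0125,-0.005,0.31,0,0,0,1],[-0.0125,-0.005,0.33,0,0,0,1],[-0.0125,-0.005,0.345,0,0,0,1],[-0.0125,-0.005,0.36,0,0,0,1],[-0.0125,-0.005,0.37,0,0,0,1]]]'
python3 - <<'E'
from h import *
o=bot.get_obs();print(o['tool_pos'],o['tcp_rot'],o['contact_force'],o['moment'],o['grip_width'])
s=bot.capture('scene');c=cv2.resize(s[220:370,160:330],None,fx=4,fy=4,interpolation=2)
save(c,'h2')
E
```

```text
time: 33.7
tool_pos: [518.2, -116.9, 103.9]
tcp_rot: [3.141, -0.0, 0.024]
contact_force: [0.3, -0.5, -0.2]
grip_width: 49.3
[ 518.21087242 -116.92990657  103.90362269] [ 3.14143456e+00 -2.18677099e-04  2.36158308e-02] [ 0.27465786 -0.51037446 -0.2326976 ] [-0.02867826 -0.14704264  0.00737096] 49.3279818457298
```

View pics/h2.png

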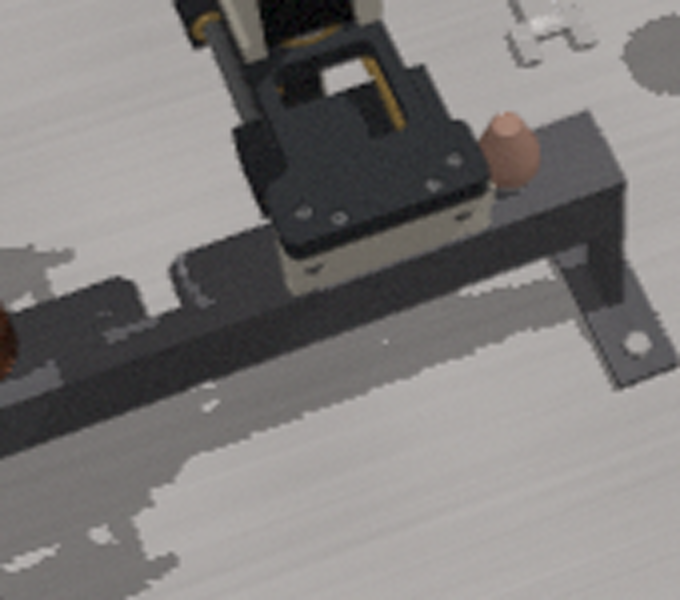

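```bash
python3 -m inch '[[[0,0,0.01,0,0,0,1],[0,0,0.02,0,0,0,1],[0,0,0.03,0,0,0,1],[0,0,0.04,0,0,0,1],[0,0,0.05,0,0,0,1],[0,0,0.06,0,0,0,1],[0,0,0.07,0,0,0,1],[0,0,0.08,0,0,0,1],[0,0,0.09,0,0,0,1],[0,0,0.1,0,0,0,1]]]'
python3 - <<'E'
from h import *
o=bot.get_obs();print(o['tool_pos'],o['contact_force'],o['moment'],o['grip_width'])
w=bot.capture('wrist');save(w,'h3w')
E
```

```text
time: 35.0
tool_pos: [518.1, -116.9, 83.8]
tcp_rot: [3.141, 0.0, 0.024]
contact_force: [0.2, 0.1, -0.5]
grip_width: 49.2
[ 518.13554424 -116.93523172   83.81688036] [ 0.15132141  0.06593349 -0.45403527] [-0.01517893 -0.1452537   0.03157555] 49.17911956506796
```

View pics/h3w.png

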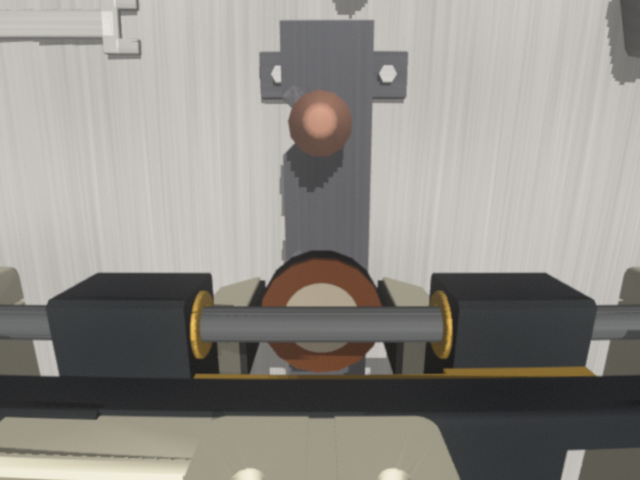

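```bash
python3 -m inch '[[[0,0,0.005,0,0,0,1],[0,0,0.01,0,0,0,1],[0,0,0.014,0,0,0,1],[0,0,0.018,0,0,0,1],[0,0,0.021,0,0,0,1],[0,0,0.024,0,0,0,1],[0,0,0.027,0,0,0,1],[0,0,0.03,0,0,0,1],[0,0,0.03,0,0,0,1],[0,0,0.03,0,0,0,1]]]'
```

```text
time: 36.3
tool_pos: [518.2, -117.0, 78.4]
tcp_rot: [3.141, -0.0, 0.024]
contact_force: [-1.7, 0.4, 5.2]
grip_width: 49.4
```

```bash
python3 -m inch '[[[0,0,0,0,0,0,0.05],[0,0,0,0,0,0,-0.1],[0,0,0,0,0,0,-0.15],[0,0,0,0,0,0,-0.3],[0,0,0,0,0,0,-0.6],[0,0,0,0,0,0,-1],[0,0,0,0,0,0,-1],[0,0,0,0,0,0,-1],[0,0,0,0,0,0,-1],[0,0,0,0,0,0,-1]]]'
python3 - <<'E'
from h import *
o=bot.get_obs();print(o['tool_pos'],o['contact_force'],o['moment'],o['grip_width'])
w=bot.capture('wrist');save(w,'h4w')
E
```

```text
time: 37.55
tool_pos: [518.1, -116.9, 77.9]
tcp_rot: [3.141, 0.0, 0.024]
contact_force: [0.2, -0.4, 0.2]
grip_width: 91.8
[ 518.12465782 -116.94791129   77.93434366] [ 0.19738434 -0.40873213  0.18041499] [-0.02679219 -0.12125372  0.04641407] 91.82316494590263
```

View pics/h4w.png

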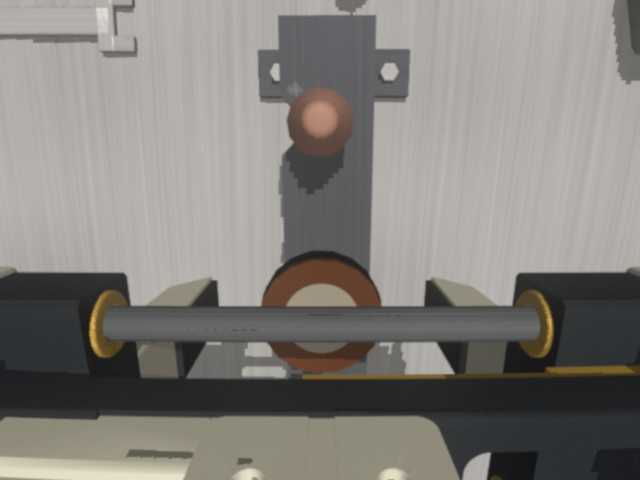

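Released, and the holder stands upright. Withdrawing straight up, then back for a look.

```bash
python3 -m inch '[[[0,0,-0.03,0,0,0,-1],[0,0,-0.08,0,0,0,-1],[0,0,-0.18,0,0,0,-1],[0,0,-0.3,0,0,0,-1],[0,0,-0.45,0,0,0,-1],[0,0,-0.6,0,0,0,-1],[-0.2,0,-0.7,0,0,0,-1],[-0.45,0,-0.75,0,0,0,-1],[-0.7,0,-0.75,0,0,0,-1],[-0.7,0,-0.75,0,0,0,-1]]]'
python3 - <<'E'
from h import *
o=bot.get_obs();print(o['tool_pos'],o['contact_force'])
s=bot.capture('scene');t=bot.capture('top');save(s,'f_s')
a=cv2.resize(s[230:380,120:330],None,fx=3.6,fy=3.6,interpolation=2);save(a,'f1')
b=cv2.resize(t[180:300,200:490],None,fx=2.7,fy=2.7,interpolation=2);save(b,'f2')
E
```

```text
time: 38.85
tool_pos: [375.9, -119.9, 229.1]
tcp_rot: [3.141, -0.001, 0.022]
contact_force: [1.6, 0.2, 0.1]
grip_width: 91.6
[ 375.87323127 -119.9131905   229.08427278] [1.55667593 0.17472712 0.09385975]
```

View pics/f1.png

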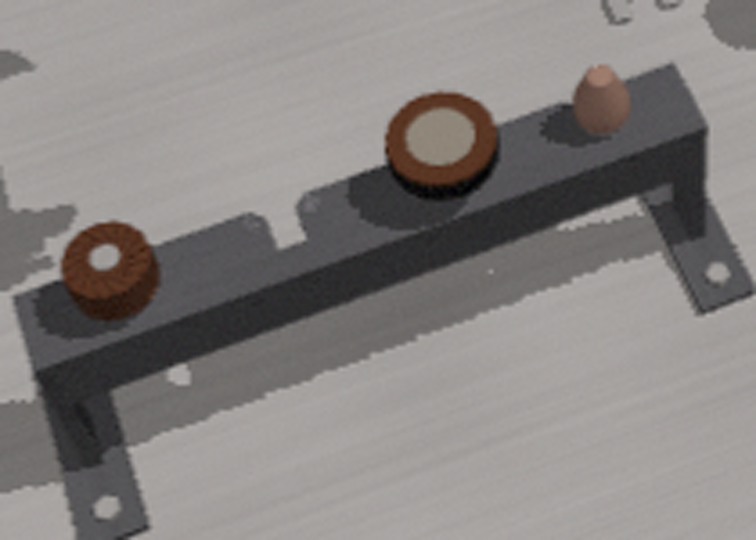

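View pics/f2.png

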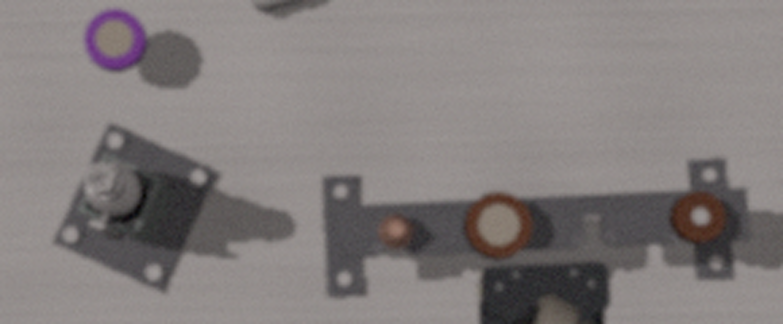

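View pics/f_s.png

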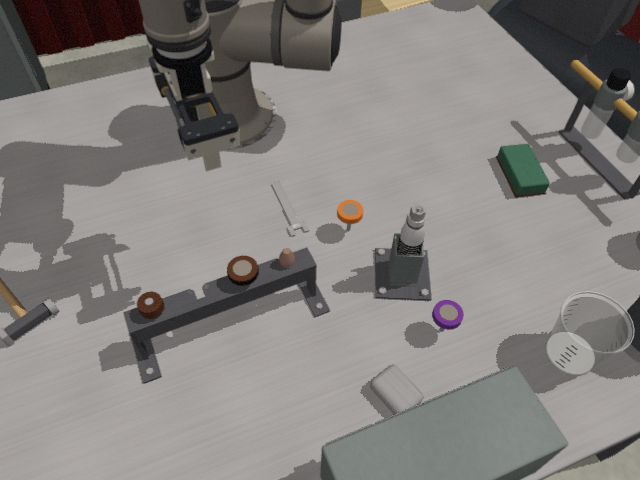

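Run:
```python
from m import *
ps,pt=bot.camera_params('scene'),bot.camera_params('top')
save(bot.capture('top'),'f_t')
a=ell('pics/f_s.png',(222,252,262,286));b=ell('pics/f_t.png',(368,248,402,278));print(a,b)
print(tri([ray(ps,*a[:2]),ray(pt,*b[:2])]))
for z in(131,136,141):print(z,onz(ps,*a[:2],z).round(1),onz(pt,*b[:2],z).round(1))
```

```text
(241.94484519958496, 268.19352531433105, (25.830547332763672, 30.726165771484375)) (384.2923393249512, 263.1004829406738, (23.11602210998535, 24.0740966796875))
(array([ 518.568961  , -118.2163257 ,  132.18346551]), [np.float64(0.4104057468138297), np.float64(0.41040574681384545)])
131 [ 517.9 -117.7  131. ] [ 518.6 -118.7  131. ]
136 [ 521.3 -118.3  136. ] [ 518.1 -118.2  136. ]
141 [ 524.7 -118.9  141. ] [ 517.6 -117.7  141. ]
```

```bash
python3 -c "
from plant import bot
print(bot.close_job())"
```

```text
the job is handed in; nothing more can be done
None
```

The sanding disc holder is out of the collet and hanging upright in slot 2, the free slot next to the stone. I handed the job in at about 39 s of the 70 s allowed.

**Removing it:** I gripped the pad by its rim and twisted it ±45° while raising it about 1 mm per call. It came free after about 12.5 mm of rise. The measured pull stayed at or below about 5.5 N. In the pictures the grinder only rocked within its side play and stayed seated in its rest.

**Hanging it:** I lowered the holder through the slot until the hub met the bar at about 5 N, then released it and backed off.

**Last checks:**
- **Position:** The pictures show it upright and centred at about (518.5, −118), against a seat I measured at about (519, −116).
- **Height:** Two views put the pad's top at 132 mm, where 136 mm would be fully home. The same method put the pad at about 230 mm at the start, where I expected about 235 mm, so I take this as a bias in the measurement. The contact on lowering and the upright stance agree that it is home.
- **Other tools:** The flap wheel, the stone and both look-alikes are where they were.

**What disagreed:** The fingertips sit about 37 mm behind the reported TCP, not at it. My first grasp therefore closed in the air above the pad, with no contact force, and I corrected the height from the pictures before gripping.

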